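Set the rinse tap over the tube rack to half open

TASK

Two like taps stand on the bench. Set the one whose spout stands over the white rack of test tubes to half open: turn its bar handle anticlockwise (seen from above) until it stands at 45 degrees, midway between square across the spout (shut) and in line with the spout (fully open), and let go. Leave the other tap's handle as it is and do not knock the rack.

Things in the scene. Friction and masses are not known exactly. Their poses are not given: they have to be found in the camera images.
- rack_tap (a joint): Handle of the tap over the rack, rad: 0 = shut (bar square across the spout), 1.571 = fully open (bar in line with the spout), hard stops at both; 0.785 = half open. Grows as the handle turns anticlockwise seen from above, about an upright axis. Starts at 0 to 0.35. About 0.08 N m of friction, no spring: it stays where it is left. The tap is fixed to the bench by a pillar under the handle.
- rack_tap_grip (a point): On the turning axis inside that tap's black bar handle, 194 mm above the bench, at the height to grip; it turns with the handle: x along the bar (along the spout when fully open), z up. Bar 64 long, 14 wide (grip across this), 26 mm high, its top 12 mm above this point, underside 14 mm below. Aluminium body, 38 mm wide, ends 34 mm below; the 100 mm long, 14 mm thick spout has its top 47 mm below.
- spare_tap_end (a point): A point 28 mm out from the turning axis along the bar handle of the other, identical tap, 194 mm above the bench (the bar reaches 4 mm beyond it). That tap has a glass beaker under its spout; its handle may stand at any angle between shut and fully open and must stay as it is.
- rack: White plastic test tube rack, 60 x 160 mm, loose on the bench (about 0.5 kg) under the spout of the tap to be set. Five clear tubes in a row, 30 mm apart, tops 104 mm above the bench (112 mm for the two red caps at the ends); the spout ends 7 mm above the middle tube. Origin: centre of its underside; y along the row, z up.

How it is judged:
By the outcome, as a careful person would: the job done as asked, in the order asked, and still so for the second after the job is handed in, with the robot touching nothing.
It also fails if it takes over 32 s, if anything falls off the work surface, if the arm or the gripper's body presses on something with over 40 N, if the wrist force passes 120 N, or if a joint passes its speed limit or range.

ROBOT

A 6-joint arm with a two-finger parallel gripper is mounted at the origin on the work surface. World frame = base frame: x ahead of the robot, y to its left, z up, the work surface at z = 0. Lengths are in m, angles in rad, forces in N, time in s.
With the tool pointing down it reaches from about 0.25 to 0.725 m from the base axis. Payload 4 kg.
Tool frame: the origin (TCP) lies at the centre of the arm's flange, where the gripper is bolted on; the fingertips stand 173 mm ahead of it and the grasp point (between the pads) lies 155 mm ahead of it; x points along the fingers, z is the direction in which the jaws open and shut, and the axes are right-handed (so a half turn about x gives the same grasp; the last joint's range is limited). The gripper opens to 85 mm and grips with 20 to 120 N. Pads are 22 mm wide; open, the fingers measure 114 mm over their backs; the gripper's body (76 mm by 85 mm) begins 54 mm behind the grasp point. The pads swing forward as they close: fully open they stand 13 mm farther back than shut.
Start: joints at [-1.191, 0.241, 0.005, 1.335, 0, 1.571], TCP at [0.185, -0.464, 0.405] pointing down, gripper open.
Joint ranges: [-2.72, 2.72], [-1.05, 1.87], [-1.09, 1.28], [-1.99, 2.15], [-1.42, 1.44], [-3.14, 3.14]. Speed limits (rad/s): [2.79, 2.79, 3.14, 3.14, 3.14, 3.14].

INTERFACE

Orientations are given as a unit quaternion [x, y, z, w].
In Python, from workcell import bot gives the robot as it stands.
- The arm moves only by the tool arm_command, never from a script. Its argument "moves" is one flat list of numbers, 7 for each row, row after row: the shift along the tool's x, y, z in m, then the turn, a rotation vector about the tool's x, y, z in rad, then the closure, from -1 (fully open) to 1 (shut). A call has 1 to 20 rows; each row shifts and turns the pose as measured when the row begins, along the tool's axes as they then stand; what a row does not reach is not made up. A row lasts 1/12 s, in which the tool goes at most 41.7 mm and 7.16 degrees, less where a joint would pass 70% of its speed; a pose out of reach is approached as far as the arm can. A call with a gripper value outside its range is refused whole. The fingers move at their own pace and stop on an object; the grip force is fixed at half the most. Time passes only in rows, so rows that do not move let the fingers close. It gives the time, the measured TCP pose, the force and the opening at its end, in the units of the state.
- bot.get_obs(): the state, without advancing time (a new reading comes with each control period).
- bot.camera(name): name is "scene" or "top"; returns the picture (400x640x3 uint8, red, green, blue); there is no depth.
- bot.get_calibration(name): a dict with "mtx" (3x3 intrinsics, pixels), "world_from_camera" (4x4, takes a point from camera to world coordinates). Camera axes: x right, y up, looking along -z (the intrinsics and any distortion apply to the point x, -y, -z); pixel columns grow to the right and rows downward; lengths in m; the calibration is good to about 2 mm. A picture is of the moment at which its call begins. get_calibration takes no time and is no camera call.
- bot.job_done(): hands the job in, once; it reports no verdict.
The state is a dict: "clock": time; "joint_pos": joint angles; "joint_vel": joint speeds; "tau": joint torques, N m; "eef_pos": TCP position; "tool_rot": TCP orientation; "ft_force": force on the tool from outside, world axes, zero at the start; "ft_torque": the same for the moment, N m; "grip_width": finger opening in m.
Only numpy, scipy, OpenCV 4.12 (cv2) and the standard library are available. Lean on these libraries where they do the work, as an engineer would, in place of code of your own. Each camera call takes 0.05 s, during which the arm holds its last target.

## Working session

There is one attempt and no reset: what is moved stays moved. The work goes in short steps, Python scripts to look and compute and a tool call to move; the robot and the scene stay as the last step left them, time stands still between calls to the robot, and variables do not carry over. Pictures are saved under pics/ and viewed, and the job is handed in when it is done.

Besides the shell and the picture viewer there is one more tool, called as name(argument=value, ...), one argument or row to a line, values as JSON. arm_command: Moves the arm, as the interface text tells. Its arguments: {"type":"object","properties":{"moves":{"type":"array"}},"required":["moves"]}

```bash
mkdir -p pics
python3 - <<'E'
from workcell import bot
import cv2,numpy as np
for n in("scene","top"):
    cv2.imwrite(f"pics/{n}0.png",bot.camera(n)[:,:,::-1]); c=bot.get_calibration(n); print(n,c)
print(bot.get_obs())
E
```

```text
scene {'mtx': array([[470.60671689,   0.        , 318.66766465],
       [  0.        , 470.60671689, 194.42773652],
       [  0.        ,   0.        ,   1.        ]]), 'world_from_camera': array([[-7.82271839e-01, -5.12623871e-01,  3.53931543e-01,
         8.46486367e-01],
       [ 6.22936793e-01, -6.44401204e-01,  4.43505175e-01,
         3.52946531e-01],
       [ 7.22572705e-04,  5.67418589e-01,  8.23429185e-01,
         8.30580846e-01],
       [ 0.00000000e+00,  0.00000000e+00,  0.00000000e+00,
         1.00000000e+00]])}
top {'mtx': array([[479.28613917,   0.        , 310.60002878],
       [  0.        , 479.28613917, 198.20156376],
       [  0.        ,   0.        ,   1.        ]]), 'world_from_camera': array([[ 0.00473499,  0.99025771, -0.13916624,  0.41540842],
       [-0.99926437,  0.00998183,  0.03702823,  0.00880644],
       [ 0.03805662,  0.13888853,  0.98957651,  1.10088776],
       [ 0.        ,  0.        ,  0.        ,  1.        ]])}
{'clock': 0.1, 'joint_pos': array([-1.19097150e+00,  2.41339344e-01,  3.86134463e-03,  1.33519595e+00,
       -2.27810341e-05,  1.57079358e+00]), 'joint_vel': array([-0.00016954, -0.0026904 ,  0.00320122,  0.00065799, -0.00050576,
        0.00124987]), 'tau': array([ 1.92536572e-04, -3.73137832e+01,  2.53010452e+01,  1.08681450e-02,
        5.00100761e-07, -6.67422853e-06]), 'eef_pos': array([ 0.18528814, -0.46414545,  0.40390173]), 'tool_rot': array([ 0.39698865,  0.58595121, -0.39625727,  0.58484303]), 'ft_force': array([-0.19453021,  0.11663702, -0.00169947]), 'ft_torque': array([0.02044309, 0.03385233, 0.00989018]), 'grip_width': 0.08543756327921251}
```

View pics/scene0.png

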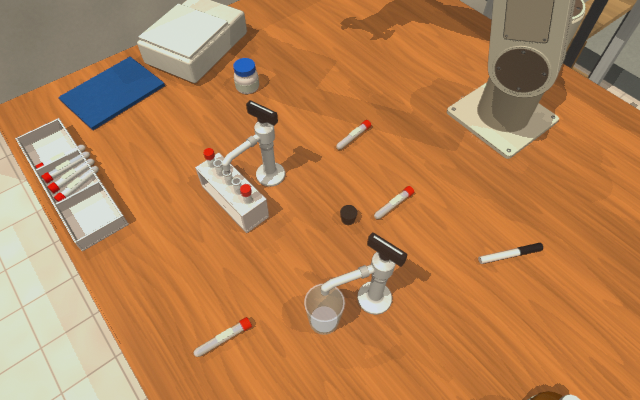

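View pics/top0.png

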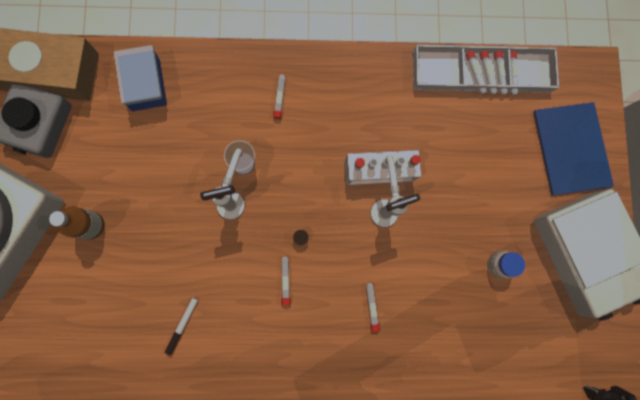

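The rack tap has its handle at about (403,202) in the top view and (262,112) in the scene view. The spare tap is at (218,193) in the top view and (387,249) in the scene view. Next I'll measure the bars and the spout.

```bash
cat > h.py <<'E'
import cv2,numpy as np
from workcell import bot
def ray(n,px):
    c=bot.get_calibration(n);T=c["world_from_camera"];K=c["mtx"]
    d=np.linalg.inv(K)@[px[0],px[1],1];d=T[:3,:3]@[d[0],-d[1],-d[2]]
    return T[:3,3],d
def onz(n,px,z):
    o,d=ray(n,px);return o+d*(z-o[2])/d[2]
def tri(a,b):
    A=np.zeros((3,3));v=np.zeros(3)
    for n,p in(("scene",a),("top",b)):
        o,d=ray(n,p);d=d/np.linalg.norm(d);M=np.eye(3)-np.outer(d,d);A+=M;v+=M@o
    return np.linalg.solve(A,v)
def blob(n,im,box,thr=75):
    x0,y0,x1,y1=box;s=im[y0:y1,x0:x1]
    m=(s.max(2)<thr).astype(np.uint8)
    k,l,st,ce=cv2.connectedComponentsWithStats(m)
    i=1+np.argmax(st[1:,4]);ys,xs=np.nonzero(l==i)
    r=cv2.minAreaRect(np.c_[xs+x0,ys+y0].astype(np.float32))
    return st[i,4],r,cv2.boxPoints(r)
E
python3 - <<'E'
from h import *
top=cv2.imread("pics/top0.png")[:,:,::-1];sc=cv2.imread("pics/scene0.png")[:,:,::-1]
for nm,bt,bs in(("rack",(380,185,428,220),(238,92,286,130)),("spare",(192,175,245,210),(358,225,416,272))):
    at,rt,pt=blob("top",top,bt);as_,rs,ps=blob("scene",sc,bs)
    print(nm,at,rt,as_,rs)
    print(" tri",tri(rs[0],rt[0]))
    for n,r,p in(("top",rt,pt),("scene",rs,ps)):
        w=np.array([onz(n,q,0.2) for q in p]); c=onz(n,r[0],0.198)
        e=[w[1]-w[0],w[2]-w[1]];e=max(e,key=np.linalg.norm)
        print(" ",n,c,"ang",np.degrees(np.arctan2(e[1],e[0])),"len",np.linalg.norm(e))
a=cv2.resize(top[170:230,340:440],None,fx=6,fy=6,interpolation=cv2.INTER_CUBIC)
b=cv2.resize(sc[85:195,190:300],None,fx=5,fy=5,interpolation=cv2.INTER_CUBIC)
a=cv2.resize(top[130:230,340:440],None,fx=6,fy=6,interpolation=cv2.INTER_CUBIC)
cv2.imwrite("pics/ca.png",a[:,:,::-1]);cv2.imwrite("pics/cb.png",b[:,:,::-1])
E
```

```text
rack 148 ((401.8999938964844, 202.6999969482422), (8.854375839233398, 34.78504943847656), 71.56504821777344) 343 ((260.8716125488281, 113.96199035644531), (34.355072021484375, 15.340469360351562), 24.623563766479492)
 tri [ 0.53863609 -0.20435873  0.18590671]
  top [ 0.53544759 -0.1999944   0.198     ] ang -71.13998901183662 len 0.06772846722414944
  scene [ 0.54564277 -0.19577636  0.198     ] ang 110.00463227306717 len 0.07119503765508732
spare 166 ((217.8824005126953, 193.47494506835938), (10.325298309326172, 33.95158767700195), 75.46554565429688) 479 ((385.4705505371094, 250.61764526367188), (43.486915588378906, 17.256711959838867), 32.47119140625)
 tri [0.55253511 0.15193061 0.18355033]
  top [0.54964504 0.15062604 0.198     ] ang -74.49194236347759 len 0.06350252266596967
  scene [0.55984813 0.15549431 0.198     ] ang 103.92881268482121 len 0.06592933358625873
```

View pics/ca.png

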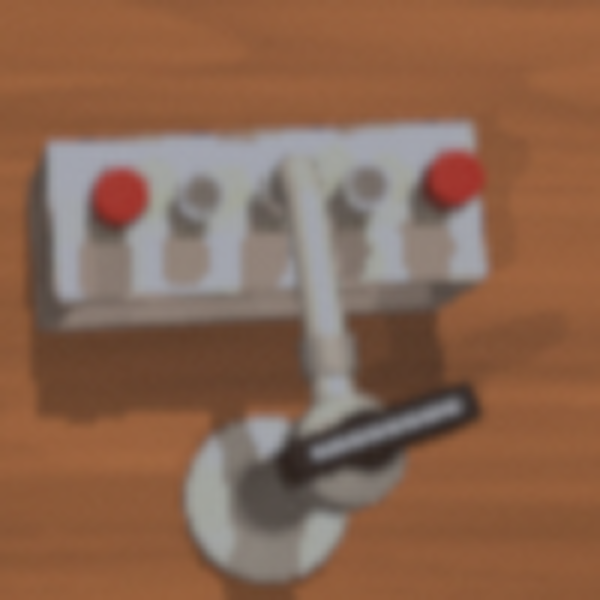

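View pics/cb.png

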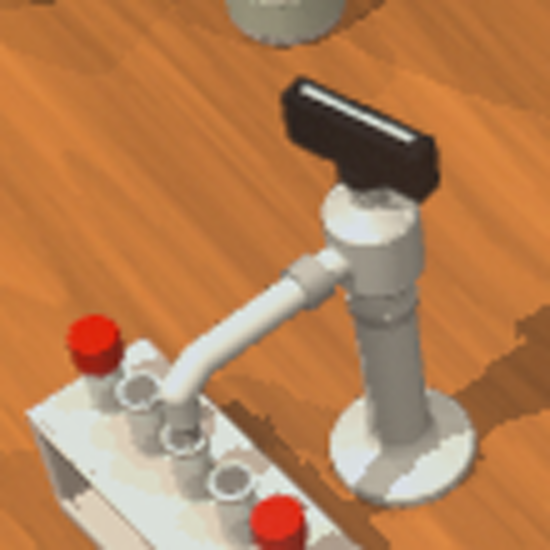

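Run:
```python
from h import *
T=lambda x,y:((x+.5)/6-.5+340,(y+.5)/6-.5+130)
S=lambda x,y:((x+.5)/5-.5+190,(y+.5)/5-.5+85)
l=[tri(S(302,88),T(462,405)),tri(S(412,138),T(315,453))]
print("line",l,(l[0]+l[1])/2)
for n,F,pp in(("top",T,[(462,405),(315,453)]),("scene",S,[(302,88),(412,138)])):
    w=[onz(n,F(*q),.206) for q in pp];e=w[0]-w[1];print(n,w,sum(w)/2,np.degrees(np.arctan2(e[1],e[0])),np.linalg.norm(e))
print("base",onz("top",T(268,498),.004),onz("scene",S(402,445),.004))
print("spout top",onz("top",T(336,385),.14),onz("top",T(322,300),.14),onz("top",T(297,165),.14))
print("spout sc",onz("scene",S(325,272),.14),onz("scene",S(240,325),.14),onz("scene",S(175,390),.14), tri(S(183,375),T(297,165)))
print("caps",[tuple(onz("top",T(*p),.112).round(4)) for p in((120,195),(456,181))],[tuple(onz("scene",S(*p),.112).round(4)) for p in((95,335),(277,515))])
# body top disc
```

```text
line [array([ 0.54645886, -0.22785691,  0.2035075 ]), array([ 0.53020502, -0.1799174 ,  0.20522474])] [ 0.53833194 -0.20388715  0.20436612]
top [array([ 0.54544293, -0.22655773,  0.206     ]), array([ 0.52964505, -0.1792881 ,  0.206     ])] [ 0.53754399 -0.20292291  0.206     ] -71.5199640763319 0.04983965548872849
scene [array([ 0.54815216, -0.22634982,  0.206     ]), array([ 0.53096405, -0.17981754,  0.206     ])] [ 0.53955811 -0.20308368  0.206     ] -69.72675505329653 0.049605278656465315
base [ 0.53774373 -0.20313354  0.004     ] [ 0.54032477 -0.20243948  0.004     ]
spout top [ 0.56147252 -0.20080601  0.14      ] [ 0.5908045  -0.19657499  0.14      ] [ 0.63786428 -0.18882721  0.14      ]
spout sc [ 0.56557061 -0.19846867  0.14      ] [ 0.60596816 -0.19646042  0.14      ] [ 0.6422353  -0.18495758  0.14      ] [ 0.63699301 -0.18803984  0.14206134]
caps [(np.float64(0.6327), np.float64(-0.1315), np.float64(0.112)), (np.float64(0.6393), np.float64(-0.2512), np.float64(0.112))] [(np.float64(0.6439), np.float64(-0.2501), np.float64(0.112)), (np.float64(0.6359), np.float64(-0.1321), np.float64(0.112))]
```

```bash
cat >> h.py <<'E'
from scipy.spatial.transform import Rotation as R
def plan(tgt,zang):
    o=bot.get_obs();r=R.from_quat(o["tool_rot"]);M=r.as_matrix()
    print("t",o["clock"],"pos",o["eef_pos"].round(4),"x",M[:,0].round(3),"zang",np.degrees(np.arctan2(M[1,2],M[0,2])).round(2),"q",o["joint_pos"].round(3),"w",o["grip_width"].round(4),"F",o["ft_force"].round(1))
    for a in (zang,zang-180):
        a=np.radians(a);x=np.array([0,0,-1.]);z=np.array([np.cos(a),np.sin(a),0]);G=np.c_[x,np.cross(z,x),z]
        print("rotvec",R.from_matrix(M.T@G).as_rotvec().round(4),"shift",(M.T@(np.array(tgt)-o["eef_pos"])).round(4))
E
python3 -c "
from h import *
plan((.5385,-.203,.40),19.2)"
```

```text
Traceback (most recent call last):
  File "h.py", line 24, in plan
    print("t",o["clock"],"pos",o["eef_pos"].round(4),"x",M[:,0].round(3),"zang",np.degrees(np.arctan2(M[1,2],M[0,2])).round(2),"q",o["joint_pos"].round(3),"w",o["grip_width"].round(4),"F",o["ft_force"].round(1))
                                                                                                                                                               ^^^^^^^^^^^^^^^^^^^^^
AttributeError: 'float' object has no attribute 'round'
```

```bash
sed -i 's/o\["grip_width"\].round(4)/round(o["grip_width"],4)/' h.py
python3 -c "
from h import *
plan((.5385,-.203,.40),19.2)"
```

```text
t 0.1 pos [ 0.1853 -0.4641  0.4039] x [-0.001  0.002 -1.   ] zang -68.24 q [-1.191  0.241  0.004  1.335 -0.     1.571] w 0.0854 F [-0.2  0.1 -0. ]
rotvec [-1.5261e+00 -1.5000e-03 -1.4000e-03] shift [ 0.0041  0.4249 -0.1116]
rotvec [ 1.6155e+00 -1.4000e-03  1.5000e-03] shift [ 0.0041  0.4249 -0.1116]
```

arm_command(
  moves=[0, 0.035, -0.009, 0, 0, 0, -1, 0, 0.035, -0.009, 0, 0, 0, -1, 0, 0.035, -0.009, 0, 0, 0, -1, 0, 0.035, -0.009, 0, 0, 0, -1, 0, 0.035, -0.009, 0, 0, 0, -1, 0, 0.035, -0.009, 0, 0, 0, -1, 0, 0.035, -0.009, 0, 0, 0, -1, 0, 0.035, -0.009, 0, 0, 0, -1, 0, 0.035, -0.009, 0, 0, 0, -1, 0, 0.035, -0.009, 0, 0, 0, -1, 0, 0.035, -0.009, 0, 0, 0, -1, 0, 0, 0, 0, 0, 0, -1],
)

```text
clock: 1.1
eef_pos: [0.5186, -0.2217, 0.3963]
tool_rot: [0.401, 0.587, -0.399, 0.579]
ft_force: [-0.9, -1.2, -0.2]
grip_width: 0.0855
```

arm_command(
  moves=[0, 0, 0, -0.11, 0, 0, -1, 0, 0, 0, -0.11, 0, 0, -1, 0, 0, 0, -0.11, 0, 0, -1, 0, 0, 0, -0.11, 0, 0, -1, 0, 0, 0, -0.11, 0, 0, -1, 0, 0, 0, -0.11, 0, 0, -1, 0, 0, 0, -0.11, 0, 0, -1, 0, 0, 0, -0.11, 0, 0, -1, 0, 0, 0, -0.11, 0, 0, -1, 0, 0, 0, -0.11, 0, 0, -1, 0, 0, 0, -0.11, 0, 0, -1, 0, 0, 0, -0.11, 0, 0, -1, 0, 0, 0, -0.11, 0, 0, -1, 0, 0, 0, 0, 0, 0, -1],
)

```text
clock: 2.27
eef_pos: [0.5166, -0.2202, 0.3862]
tool_rot: [-0.101, 0.708, 0.115, 0.689]
ft_force: [-0.4, -0.5, 0.1]
grip_width: 0.0854
```

```bash
python3 -c "
from h import *
plan((.5385,-.203,.40),19.2)"
```

```text
t 2.2667 pos [ 0.5166 -0.2202  0.3862] x [-0.03   0.015 -0.999] zang 17.55 q [-0.403  0.387  0.161  1.378  0.002  0.861] w 0.0854 F [-0.4 -0.5  0.1]
rotvec [-0.029  -0.0236 -0.024 ] shift [-0.0142  0.0101  0.0257]
rotvec [ 3.1122 -0.0373  0.0367] shift [-0.0142  0.0101  0.0257]
```

arm_command(
  moves=[-0.007, 0.005, 0.013, -0.015, -0.012, -0.012, -1, -0.007, 0.005, 0.013, -0.015, -0.012, -0.012, -1, -0.001, 0, 0, 0, 0, 0, -1],
)

```text
clock: 2.52
eef_pos: [0.5394, -0.2024, 0.4007]
tool_rot: [-0.116, 0.697, 0.116, 0.698]
ft_force: [0.7, -0.8, 1.0]
grip_width: 0.0854
```

```bash
python3 -c "
from h import *
plan((.5385,-.203,.40),19.2)
im=bot.camera('scene');im2=bot.camera('top')
cv2.imwrite('pics/s1.png',cv2.resize(im[20:220,150:410],None,fx=3,fy=3)[:,:,::-1])
cv2.imwrite('pics/t1.png',cv2.resize(im2[100:300,300:500],None,fx=3,fy=3)[:,:,::-1])"
```

```text
t 2.5167 pos [ 0.5394 -0.2024  0.4007] x [ 0.  0. -1.] zang 18.89 q [-0.359  0.395  0.211  1.386  0.     0.882] w 0.0854 F [ 0.7 -0.8  1. ]
rotvec [-0.0054  0.0005 -0.0001] shift [ 0.0007 -0.0003 -0.0011]
rotvec [ 3.1362e+00 -2.0000e-04 -8.0000e-04] shift [ 0.0007 -0.0003 -0.0011]
```

View pics/s1.png

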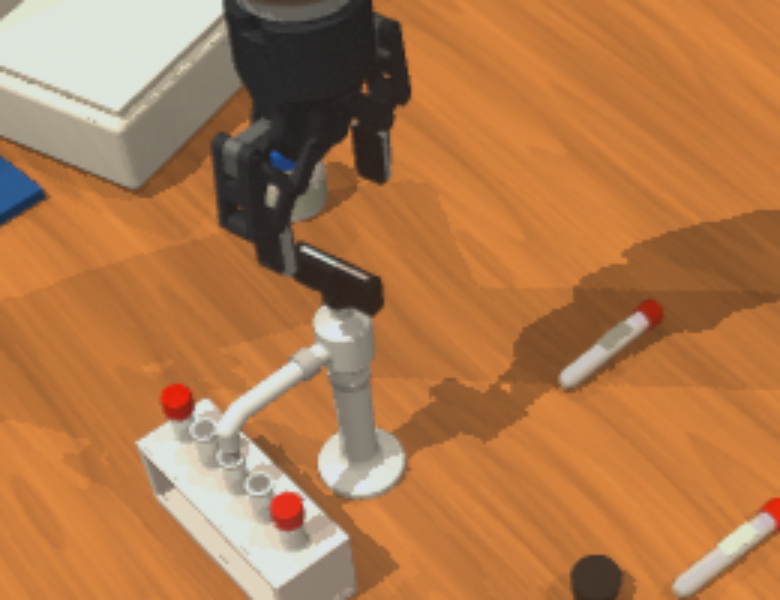

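The open jaws straddle the bar, which shows at crop (340,275). I'll go down and close.

arm_command(
  moves=[0.013, 0, 0, 0, 0, 0, -1, 0.013, 0, -0.001, 0, 0, 0, -1, 0.013, 0, 0, 0, 0, 0, -1, 0.009, 0, 0, 0, 0, 0, -1, 0, 0, 0, 0, 0, 0, -1],
)

```text
clock: 3.03
eef_pos: [0.5376, -0.2028, 0.3515]
tool_rot: [-0.116, 0.698, 0.115, 0.697]
ft_force: [0.1, -1.2, -0.1]
grip_width: 0.0855
```

```bash
python3 -c "
from h import *
plan((.5385,-.203,.351),19.2)"
```

```text
t 3.0333 pos [ 0.5376 -0.2028  0.3515] x [-0.    -0.002 -1.   ] zang 18.76 q [-0.36   0.414  0.111  1.267 -0.002  0.883] w 0.0855 F [ 0.1 -1.2 -0.1]
rotvec [-0.0077 -0.0011  0.0016] shift [ 0.0005 -0.0005  0.0008]
rotvec [3.1339e+00 2.4000e-03 1.7000e-03] shift [ 0.0005 -0.0005  0.0008]
```

arm_command(
  moves=[0, 0, 0.001, 0, 0, 0, -0.5, 0, 0, 0, 0, 0, 0, 0, 0, 0, 0, 0, 0, 0, 0.3, 0, 0, 0, 0, 0, 0, 0.5, 0, 0, 0, 0, 0, 0, 0.6, 0, 0, 0, 0, 0, 0, 0.7, 0, 0, 0, 0, 0, 0, 0.8, 0, 0, 0, 0, 0, 0, 1, 0, 0, 0, 0, 0, 0, 1, 0, 0, 0, 0, 0, 0, 1],
)

```text
clock: 3.87
eef_pos: [0.539, -0.2027, 0.3555]
tool_rot: [-0.117, 0.697, 0.113, 0.699]
ft_force: [0.3, 0.4, -0.4]
grip_width: 0.0129
```

```bash
python3 -c "
from h import *
plan((.5385,-.203,.351),19.2)"
```

```text
t 3.8667 pos [ 0.539  -0.2027  0.3555] x [ 0.004 -0.004 -1.   ] zang 18.72 q [-0.359  0.413  0.119  1.272 -0.002  0.885] w 0.0129 F [ 0.3  0.4 -0.4]
rotvec [-0.0083  0.0024  0.0051] shift [ 0.0045 -0.0001 -0.0006]
rotvec [ 3.1333  0.0079 -0.0037] shift [ 0.0045 -0.0001 -0.0006]
```

arm_command(
  moves=[0, 0, 0, -0.06, 0, 0, 1, 0, 0, 0, -0.06, 0, 0, 1, 0, 0, 0, -0.06, 0, 0, 1, 0, 0, 0, -0.06, 0, 0, 1, 0, 0, 0, -0.06, 0, 0, 1, 0, 0, 0, 0, 0, 0, 1],
)

```text
clock: 4.37
eef_pos: [0.5392, -0.2027, 0.3555]
tool_rot: [-0.224, 0.67, 0.221, 0.672]
ft_force: [0.1, 0.3, 0.2]
grip_width: 0.0127
```

```bash
python3 -c "
from h import *
plan((.5385,-.203,.353),53.9)"
```

```text
t 4.3667 pos [ 0.5392 -0.2027  0.3555] x [ 0.005 -0.003 -1.   ] zang 36.63 q [-0.359  0.412  0.119  1.272 -0.002  0.572] w 0.0127 F [0.1 0.3 0.2]
rotvec [-0.3015  0.0008  0.0057] shift [ 0.0025  0.0001 -0.0007]
rotvec [ 2.8401e+00  8.1000e-03 -1.2000e-03] shift [ 0.0025  0.0001 -0.0007]
```

arm_command(
  moves=[0, 0, 0, -0.06, 0, 0, 1, 0, 0, 0, -0.06, 0, 0, 1, 0, 0, 0, -0.06, 0, 0, 1, 0, 0, 0, -0.06, 0, 0, 1, 0, 0, 0, -0.055, 0, 0, 1, 0, 0, 0, 0, 0, 0, 1, 0, 0, 0, 0, 0, 0, 1],
)

```text
clock: 4.95
eef_pos: [0.5392, -0.2026, 0.3555]
tool_rot: [-0.32, 0.63, 0.317, 0.633]
ft_force: [0.1, -0.1, 1.1]
grip_width: 0.0127
```

```bash
python3 -c "
from h import *
plan((.5385,-.203,.353),53.9)"
```

```text
t 4.95 pos [ 0.5392 -0.2026  0.3555] x [ 0.005 -0.002 -1.   ] zang 53.57 q [-0.359  0.413  0.119  1.272 -0.     0.277] w 0.0127 F [ 0.1 -0.1  1.1]
rotvec [-0.0058  0.0012  0.0055] shift [ 0.0025  0.0004 -0.0008]
rotvec [ 3.1357e+00  8.6000e-03 -2.0000e-03] shift [ 0.0025  0.0004 -0.0008]
```

arm_command(
  moves=[0, 0, 0, 0, 0, 0, 0.6, 0, 0, 0, 0, 0, 0, 0.2, 0, 0, 0, 0, 0, 0, -0.3, 0, 0, 0, 0, 0, 0, -1, 0, 0, 0, 0, 0, 0, -1, 0, 0, 0, 0, 0, 0, -1, 0, 0, 0, 0, 0, 0, -1, -0.02, 0, 0, 0, 0, 0, -1, -0.03, 0, 0, 0, 0, 0, -1, -0.03, 0, 0, 0, 0, 0, -1, 0, 0, 0, 0, 0, 0, -1],
)

```text
clock: 5.87
eef_pos: [0.538, -0.2024, 0.4347]
tool_rot: [-0.316, 0.634, 0.317, 0.631]
ft_force: [1.0, 0.5, 0.9]
grip_width: 0.0854
```

```bash
python3 -c "
from h import *
plan((.35,-.40,.46),53.9)"
```

```text
t 5.8667 pos [ 0.538  -0.2024  0.4347] x [-0.004  0.    -1.   ] zang 53.17 q [-3.600e-01  3.850e-01  2.840e-01  1.473e+00 -1.000e-03  2.830e-01] w 0.0854 F [1.  0.5 0.9]
rotvec [-0.0127 -0.0022 -0.0033] shift [-0.0246  0.0321 -0.2709]
rotvec [ 3.1289 -0.0051  0.0035] shift [-0.0246  0.0321 -0.2709]
```

arm_command(
  moves=[-0.004, 0.004, -0.033, 0, 0, 0, -1, -0.004, 0.004, -0.033, 0, 0, 0, -1, -0.004, 0.004, -0.033, 0, 0, 0, -1, -0.004, 0.004, -0.033, 0, 0, 0, -1, -0.004, 0.004, -0.033, 0, 0, 0, -1, -0.004, 0.004, -0.033, 0, 0, 0, -1, -0.004, 0.004, -0.033, 0, 0, 0, -1, -0.004, 0.004, -0.033, 0, 0, 0, -1, 0, 0, 0, 0, 0, 0, -1],
)

```text
clock: 6.62
eef_pos: [0.3497, -0.4009, 0.4682]
tool_rot: [-0.32, 0.631, 0.318, 0.631]
ft_force: [0.8, 0.3, 0.7]
grip_width: 0.0852
```

Run:
```python
from h import *
plan((.35,-.40,.46),53.9)
sc=bot.camera('scene');top=bot.camera('top')
cv2.imwrite('pics/s2.png',sc[:,:,::-1]);cv2.imwrite('pics/t2.png',top[:,:,::-1])
b=cv2.resize(sc[85:195,190:300],None,fx=5,fy=5,interpolation=cv2.INTER_CUBIC)
a=cv2.resize(top[130:230,340:440],None,fx=6,fy=6,interpolation=cv2.INTER_CUBIC)
cv2.imwrite("pics/ca2.png",a[:,:,::-1]);cv2.imwrite("pics/cb2.png",b[:,:,::-1])
for bt,n,im in(((380,185,428,220),'top',top),((238,92,286,130),'scene',sc),((192,175,245,210),'top',top),((358,225,416,272),'scene',sc)): print(blob(n,im,bt)[:2])
```

```text
t 6.6167 pos [ 0.3497 -0.4009  0.4682] x [ 0.001 -0.004 -1.   ] zang 53.64 q [-0.853  0.288  0.231  1.511 -0.002 -0.219] w 0.0852 F [0.8 0.3 0.7]
rotvec [-0.0045 -0.0023  0.0029] shift [0.0082 0.0003 0.0009]
rotvec [3.1371 0.0045 0.0036] shift [0.0082 0.0003 0.0009]
(np.int32(169), ((402.2682800292969, 201.91464233398438), (9.370426177978516, 34.20205307006836), 38.65980911254883))
(np.int32(396), ((261.6259765625, 114.27912139892578), (15.65797233581543, 33.21488571166992), 88.09085083007812))
(np.int32(164), ((217.8824005126953, 193.47494506835938), (10.325298309326172, 33.95158767700195), 75.46554565429688))
(np.int32(483), ((385.4705505371094, 250.61764526367188), (43.486915588378906, 17.256711959838867), 32.47119140625))
```

View pics/ca2.png

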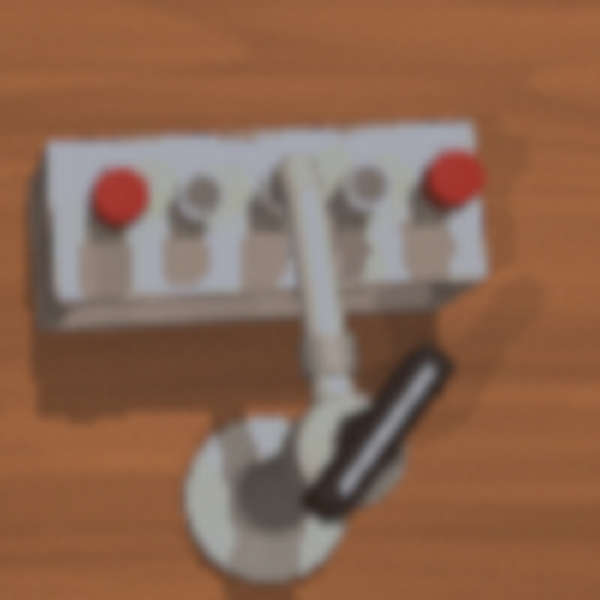

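View pics/cb2.png

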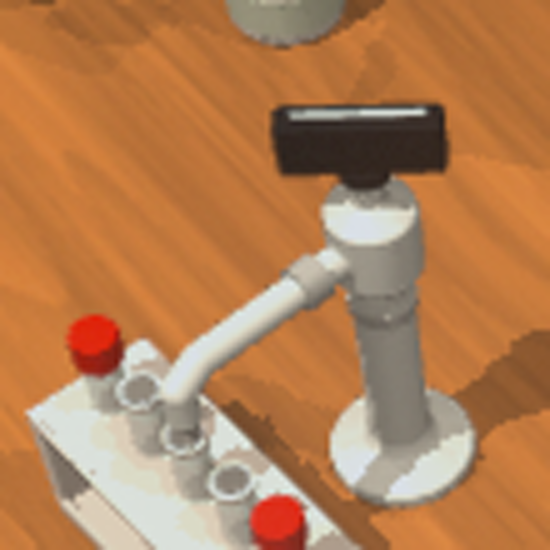

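The bar now runs from about (345,490) to (430,365) in the top crop. The rack and the spare handle are unchanged. I'll refine both angles using fitted lines.

Run:
```python
from h import *
T=lambda x,y:((x+.5)/6-.5+340,(y+.5)/6-.5+130)
S=lambda x,y:((x+.5)/5-.5+190,(y+.5)/5-.5+85)
top=cv2.imread('pics/t2.png')[:,:,::-1];sc=cv2.imread('pics/s2.png')[:,:,::-1]
ang=lambda e:np.degrees(np.arctan2(e[1],e[0]))
for n,F,pp in(("top",T,[(430,365),(345,490)]),("scene",S,[(290,117),(427,113)])):
    w=[onz(n,F(*q),.206) for q in pp];print(n,"hl",ang(w[0]-w[1]),sum(w)/2)
# highlight by mask: bright neighbours of black blob
for n,im,(x0,y0,x1,y1) in(("top",top,(392,188,417,218)),("scene",sc,(245,104,280,112))):
    s=im[y0:y1,x0:x1].astype(int);sat=s.max(2)-s.min(2);v=s.max(2)
    m=((v>95)&(sat<25)).astype(np.uint8) 
    k,l,st,ce=cv2.connectedComponentsWithStats(m,connectivity=8)
    for i in range(1,k):
        if st[i,4]<8: continue
        ys,xs=np.nonzero(l==i);wt=v[ys,xs].astype(float)
        vx,vy,cx,cy=cv2.fitLine(np.c_[xs+x0,ys+y0].astype(np.float32),cv2.DIST_L2,0,.01,.01).ravel()
        a=onz(n,(cx-10*vx,cy-10*vy),.206);b=onz(n,(cx+10*vx,cy+10*vy),.206);print(n,st[i],(cx,cy),ang(b-a))
# black blob long axis via fitLine at mid height
for n,im,bx,z in(("top",top,(380,185,428,220),.2),("scene",sc,(238,92,286,130),.197)):
    a_,r,p=blob(n,im,bx);w=[onz(n,q,z) for q in p];es=[w[1]-w[0],w[2]-w[1]];print(n,"rect",ang(max(es,key=np.linalg.norm)))
# spout edges: points along rows in top crop, grey spout vs rest -> view
a=cv2.resize(top[150:200,375:410],None,fx=12,fy=12,interpolation=cv2.INTER_CUBIC);cv2.imwrite("pics/sp.png",a[:,:,::-1])
b=cv2.resize(sc[125:185,215:275],None,fx=10,fy=10,interpolation=cv2.INTER_CUBIC);cv2.imwrite("pics/sq.png",b[:,:,::-1])
```

```text
top hl -34.88593824557246 [ 0.53807624 -0.20261437  0.206     ]
scene hl -36.15650252647745 [ 0.53962299 -0.20168502  0.206     ]
top [  0   0  10  22 126] (np.float32(394.8492), np.float32(196.44444)) -8.860873639603305
top [ 5  3 15 21 65] (np.float32(404.07693), np.float32(201.03076)) -36.194676307349425
top [ 9 18  6  7 14] (np.float32(403.85715), np.float32(209.28572)) -41.75139625952625
scene [ 3  2 28  3 53] (np.float32(260.86792), np.float32(107.396225)) 143.195549321237
top rect -39.10703244841446
scene rect 144.17994211509037
```

View pics/sp.png

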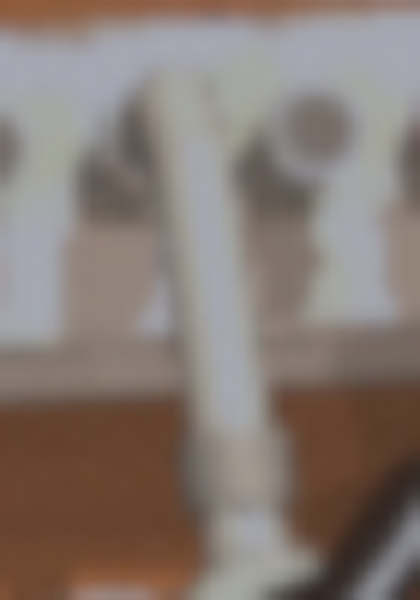

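View pics/sq.png

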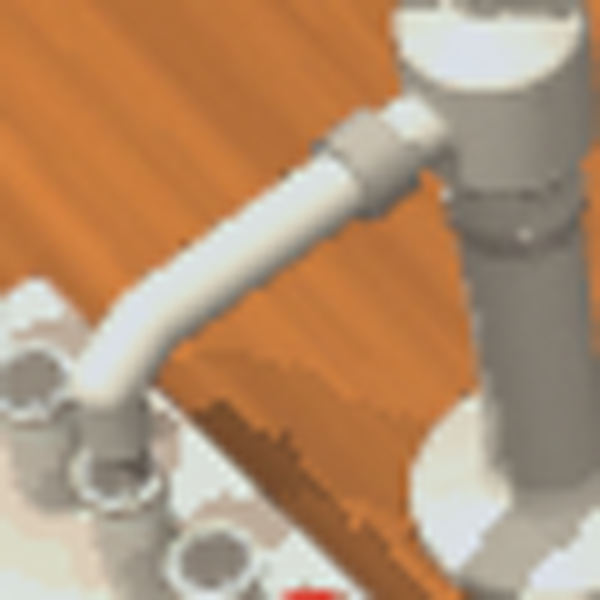

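Run:
```python
from h import *
T=lambda x,y:((x+.5)/12-.5+375,(y+.5)/12-.5+150)
S=lambda x,y:((x+.5)/10-.5+215,(y+.5)/10-.5+125)
ang=lambda e:np.degrees(np.arctan2(e[1],e[0]))
tp=[(230,400),(195,150)];sp=[(340,183),(170,303)]
for n,F,pp in(("top",T,tp),("scene",S,sp)):
    w=[onz(n,F(*q),.14) for q in pp];print(n,ang(w[1]-w[0]),w)
nt=np.cross(ray("top",T(*tp[0]))[1],ray("top",T(*tp[1]))[1]);ns=np.cross(ray("scene",S(*sp[0]))[1],ray("scene",S(*sp[1]))[1])
d=np.cross(nt,ns);d/=np.linalg.norm(d)*np.sign(d[0]);print("3d",d,ang(d))
# hue-free edges in top: brightness rows
top=cv2.imread('pics/t2.png')
for r in range(164,186,3): print(r,top[r,382:402].max(1), (top[r,382:402,0]))
# axis -> tip
for c in((.5385,-.2027),(.539,-.2025)): print(ang(tri(S(110,365),T(180,95))[:2]-c), tri(S(110,365),T(180,95)))
```

```text
top 6.8235667441564 [array([ 0.58396621, -0.19738809,  0.14      ]), array([ 0.62746364, -0.19218319,  0.14      ])]
scene 6.666661401732564 [array([ 0.58021265, -0.19758207,  0.14      ]), array([ 0.62197516, -0.19270073,  0.14      ])]
3d [0.99275349 0.12005007 0.00533675] 6.895091036245167
164 [105 103 111 116 114 111 132 155 164 173 171 158 129 105  98 101 113 126
 136 140] [ 94  90  95 101 101  97 118 144 163 173 171 155 120  92  84  88 105 125
 136 140]
167 [113 106 103 102 107 117 126 147 161 171 175 165 153 128 108 104 104 103
 112 139] [ 97  89  86  86  91 102 112 134 156 171 175 165 145 113  90  86  86  86
  98 133]
170 [146 147 146 146 146 143 133 141 157 166 175 170 158 141 131 129 128 128
 132 149] [122 122 122 122 122 122 124 130 147 166 175 170 153 126 110 107 107 107
 114 139]
173 [146 147 147 148 146 146 143 137 151 161 173 175 163 153 144 133 128 129
 135 153] [122 123 123 124 123 130 140 128 139 158 173 175 163 142 125 112 107 108
 118 144]
176 [145 146 147 147 152 159 161 137 144 159 168 175 169 159 142 137 137 139
 147 154] [122 123 123 125 140 159 161 135 132 151 168 175 169 153 128 117 115 119
 133 143]
179 [134 137 137 137 138 136 132 123 132 153 163 173 173 160 145 136 134 134
 134 135] [111 114 114 114 115 114 111 104 117 140 161 173 173 160 132 116 111 111
 111 113]
182 [124 123 124 123 121 120 120 117 120 143 159 171 176 168 153 124 108 105
 105 105] [ 99  98  99  98  95  95  93  91 101 128 153 171 176 168 145 103  76  71
  70  67]
185 [100 101 101 101 100 101 101  99 104 128 150 159 164 164 155 131 114 105
 102 103] [ 47  46  47  47  45  45  46  51  74 112 136 154 164 162 146 111  81  57
  47  47]
7.053453615406234 [ 0.63781342 -0.19041178  0.13594565]
6.974552517359659 [ 0.63781342 -0.19041178  0.13594565]
```

```bash
python3 -c "
from workcell import bot
print(bot.job_done())"
```

```text
the job is handed in; nothing more can be done
None
```

I gripped the rack tap's bar handle on its turning axis and turned it about 35° anticlockwise. I then let go, moved the arm clear and handed the job in at about 6.7 s on the robot's clock.

**Rack tap:** the handle reads about 45–46.5° from shut against the 45° target. The bar stands at -36° to -37° by both cameras' highlight line and by the gripper angle at release. A cruder fit to the bar's dark outline in the top view gave -39°, which I discounted because it also picks up the bar's side.

**Spout direction:** my measurements disagreed, at 9° in a first rough reading and about 7° when refined. The 45–46.5° range comes from that spread, so expect roughly 1–2° of uncertainty.

**Everything else:** the spare tap's handle gave identical fitted outlines before and after. By eye, the rack looked unmoved in both views. The wrist force readings at the end of each move stayed under 2 N on every axis.

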